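# Bring two chips under the loupe on a floating inspection stage

### The arm

A 6-joint arm with a two-finger parallel gripper is mounted at the origin on the work surface. World frame = base frame: x ahead of the robot, y to its left, z up, the work surface at z = 0. Lengths are in m, angles in rad, forces in N, time in s.
With the tool pointing down it reaches from about 0.35 to 1 m from the base axis. Payload 7.1 kg.
Tool frame: the origin (TCP) lies on the centre line of the jaws, within the pads' length; the fingertips stand 11 mm ahead of it and the grasp point (between the pads) lies 8 mm behind it; z points along the fingers, y is the line along which they close (so a half turn about z gives the same grasp; the last joint's range is limited). The gripper opens to 85 mm and grips with 20 to 120 N. Pads are 22 mm wide; open, the fingers measure 114 mm over their backs; the gripper's body (76 mm by 85 mm) begins 54 mm behind the grasp point. The pads swing forward as they close: fully open they stand 13 mm farther back than shut.
Start: joints at [-1.367, 0.423, 1.63, -0, 1.089, -0.019], TCP at [0.138, -0.61, 0.216] pointing down, gripper open.
Joint ranges: [-3, 3], [-0.9, 2.11], [0.09, 2.58], [-1.31, 4.45], [0.11, 2.69], [-2.54, 2.54]. Speed limits (rad/s): [2.39, 2.39, 3.01, 3.14, 3.14, 3.14].

### API

Orientations are given as a unit quaternion [x, y, z, w].
In Python, from plant import * gives the robot as it stands. The module is installed in compiled form; this text tells all that it offers.
- The arm moves only by the tool arm_command, never from a script. Its argument "commands" is a list of rows, each a list of 7 numbers: the shift along the world's x, y, z in mm, then the turn, a rotation vector about the world's x, y, z in degrees, then the finger opening in mm, from 0 to 85.4. In form: [[tx, ty, tz, rx, ry, rz, hand], ...]. A call has 1 to 8 rows; each row shifts and turns the commanded pose from where the row before left it; what a row does not reach is not made up. A row lasts 1/12 s, in which the tool goes at most 41.7 mm and 7.16 degrees, less where a joint would pass 70% of its speed; a pose out of reach is approached as far as the arm can. A call with a gripper value outside its range is refused whole. The fingers move at their own pace and stop on an object; "squeeze" is the grip in N (left out, the last holds). Time passes only in rows, so rows that do not move let the fingers close. It gives the time, the measured TCP pose, the force, the opening and the grip force at its end, in the units of the state.
- sense(): the state, without advancing time (a new reading comes with each control period).
- grab_frame(name): name is "side" or "top" or "wrist"; returns the picture (480x640x3 uint8, blue, green, red); there is no depth.
- camera_params(name): a dict with "camera_matrix" (3x3 intrinsics, pixels), "cam_to_world" (4x4, takes a point from camera to world coordinates); the wrist camera has in their place "hand_eye" (4x4, takes a point from camera to tool coordinates, whose origin is the TCP and whose axes are the flange's). Camera axes: x right, y down, z forward; pixel columns grow to the right and rows downward; lengths in m; the calibration is good to about 2 mm. A picture is of the moment at which its call begins: read the wrist's pose just before it. camera_params takes no time and is no camera call.
- job_done(): hands the job in; it is judged then, once.
The state is a dict: "t": time; "joint_positions": joint angles; "qd": joint speeds; "joint_torque": joint torques, N m; "eef_pos": TCP position; "tool_rot": TCP orientation; "wrist_force": force on the tool from outside, world axes, zero at the start; "wrist_torque": the same for the moment, N m; "gripper_width": finger opening in m; "grip_force": force on a finger pad.
Only numpy, scipy, OpenCV 4.12 (cv2) and the standard library are available. Lean on these libraries where they do the work, as an engineer would, in place of code of your own. Each camera call takes 0.05 s, during which the arm holds its last target. There are 200 camera calls.

### The job

Take the ball-tipped pusher from its block and, with its rubber ball against the near rim of the round floating stage, roll along the rim to push and steer the stage until the square chip stays under the middle of the loupe for three seconds, then the round chip for three seconds. Press lightly, with 1 to 8 N while a chip is viewed and never more than 8 N, keep the ball on the rim all the while the stage is off its front stop, and touch the stage with nothing but the ball on its side. Then let the stage back gently to its front stop, and finish still holding the pusher, lifted clear of the stage, with the stage at rest; leave the bottle, tray and basket alone.

Things in the scene. Friction and masses are not known exactly. Their poses are not given: they have to be found in the camera images.
- base: Grey fixed bed, 450 x 360 x 14 mm (own x -170 to +280 mm, y -180 to +180 mm). Origin on the table under the disc's middle at feed = cross = 0. Its x axis is the feed direction, away from the robot, its y axis the cross direction, to the left; yaw up to 0.2 rad. The loupe post stands at x = 262 mm; the loupe's arm reaches over the disc, 109 mm and more above the table.
- feed (a joint): Stage travel along the base's x axis, away from the robot, m: 0 = on the front stop, 0.10 = rear stop. A spring draws it to the front stop: 2.3 N at 0, rising by 12 N/m (3 N at 0.06). Moving mass about 3.0 kg, damping 4 N s/m, friction 0.03 N. The chips lie under the loupe at feed = 0.06.
- cross (a joint): Stage travel along the base's y axis (left positive), m, stops at -0.08 and 0.08. It floats without spring: mass about 2.7 kg, damping 6 N s/m, friction 0.02 N. Unstable: a ball pressing the rim left of the stage's middle drives it to the right, and the reverse. Square chip under the loupe at cross = -0.035, round chip at +0.035.
- stage_centre (a point): Centre of the stage disc, an aluminium disc of 300 mm diameter, upright smooth rim from 23 to 57 mm above the table; this point is on its axis 40 mm above the table. It slides in x and y of the base and does not turn. The ball on the rim has its centre 165 mm from the disc's axis.
- square_chip (a point): Top middle of the square chip carrier, 24 mm wide, fixed on the disc 35 mm to the left (base +y) of the disc's centre, 62 mm above the table.
- round_chip (a point): Top middle of the round chip carrier, 26 mm in diameter, fixed on the disc 35 mm to the right (base -y) of the disc's centre, 62 mm above the table.
- lens (a point): Middle of the loupe, a fixed black ring of 50 mm outer and 40 mm inner diameter, 109 to 121 mm above the table, at x = 60 mm, y = 0 in the base's frame. A chip is under it when it is within 15 mm of this point seen from above.
- holder: Grey block 70 x 70 x 60 mm standing fixed on the table with a 36 mm hole through it from the top; the pusher hangs in the hole, its flange on the block's top. Origin: centre of its underside. It stands left or right of the stage, the bottle on the other side.
- pusher: Black hand tool, 0.15 kg, 115 mm long, upright in the block, its origin then 10 mm above the table. Origin: lowest point of its ball, z up. Rubber ball of 30 mm diameter (0 to 30 mm) turning freely about z, steel neck of 12 mm, flange of 44 mm diameter (50 to 55 mm), square handle 24 x 24 mm from 55 to 115 mm, sides along its x and y.
- ball_centre (a point): Centre of the pusher's ball, 15 mm above the tool's origin.
- grip (a point): Middle of the pusher's square handle, 85 mm above the tool's origin: where to grip it from above.
- bottle: White bottle, 60 mm diameter, 130 mm high, loose; origin at the middle of its underside. Leave alone.
- tray: Flat aluminium component tray 140 x 200 x 25 mm, to the right of the stage; origin at the middle of its underside. Leave alone.
- basket: Purple basket 200 x 140 x 90 mm, to the left of the stage; origin at the middle of its underside. Leave alone.
Mind the look-alikes: they are no part of the job. Several things have the shape of the pusher; the one meant has the colours described above.

How it is judged:
By the outcome, as a careful person would: the job done as asked, in the order asked, and still so for the second after the job is handed in, while the arm keeps its last pose, push and grip.
It also fails if it takes over 72 s, if anything falls off the work surface, if the arm or the gripper's body presses on something with over 40 N, if the wrist force passes 120 N, or if a joint passes its speed limit or range.

## Working session

There is one attempt and no reset: what is moved stays moved. The work goes in short steps, Python scripts to look and compute and a tool call to move; the robot and the scene stay as the last step left them, time stands still between calls to the robot, and variables do not carry over. Pictures are saved under pics/ and viewed, at most 10 in all, crops included, and the job is handed in when it is done.

Besides the shell and the picture viewer there is one more tool, called after "Call:" as name(argument=value, ...), one argument or row to a line, values as JSON. arm_command: Moves the arm, as the interface text tells. Its arguments: {"type":"object","properties":{"commands":{"type":"array","items":{"type":"array","items":{"type":"number"}}},"squeeze":{"type":"number"}},"required":["commands"]}

```bash
mkdir -p pics; ls; python3 - <<'E'
from plant import *
import cv2,numpy as np
for n in("top","side"):
    f=grab_frame(n); cv2.imwrite(f"pics/{n}0.png",f); p=camera_params(n); print(n,np.round(p["camera_matrix"],1).tolist(),np.round(p["cam_to_world"],3).tolist())
print(camera_params("wrist")); s=sense(); print(s)
E
```

```text
pics
top [[537.6, 0.0, 323.4], [0.0, 537.6, 237.1], [0.0, 0.0, 1.0]] [[-0.022, -0.991, 0.134, 0.329], [-1.0, 0.02, -0.016, 0.023], [0.013, -0.134, -0.991, 1.528], [0.0, 0.0, 0.0, 1.0]]
side [[541.0, 0.0, 325.3], [0.0, 541.0, 240.3], [0.0, 0.0, 1.0]] [[-0.962, -0.162, 0.218, 0.199], [-0.271, 0.618, -0.738, 1.083], [-0.015, -0.769, -0.639, 1.043], [0.0, 0.0, 0.0, 1.0]]
{'camera_matrix': array([[330.3996034 ,   0.        , 323.22267809],
       [  0.        , 330.3996034 , 239.08980417],
       [  0.        ,   0.        ,   1.        ]]), 'hand_eye': array([[-4.33058452e-04, -9.57954473e-01, -2.86919919e-01,
         7.30256332e-02],
       [ 9.99999896e-01, -3.73709953e-04, -2.61610578e-04,
         4.98949222e-04],
       [ 1.43386194e-04, -2.86920003e-01,  9.57954535e-01,
        -1.57761169e-01],
       [ 0.00000000e+00,  0.00000000e+00,  0.00000000e+00,
         1.00000000e+00]])}
{'t': 0.1, 'joint_positions': array([-1.36701173e+00,  4.23742824e-01,  1.63062027e+00, -2.15040450e-05,
        1.08861185e+00, -1.90067920e-02]), 'qd': array([-0.0010558 , -0.00382409, -0.00211051, -0.00026476,  0.00077774,
       -0.00030946]), 'joint_torque': array([ 8.91221462e-04, -5.58421683e+01, -2.82444960e+01,  3.46304114e-05,
        2.94187208e-03, -2.26691007e-06]), 'eef_pos': array([ 0.13800497, -0.60903819,  0.2151343 ]), 'tool_rot': array([ 9.93801120e-01,  1.11170389e-01, -7.32455599e-05, -6.87320710e-04]), 'wrist_force': array([-0.3475171 , -0.67649599, -0.32426615]), 'wrist_torque': array([-0.05739855,  0.0190277 , -0.00342139]), 'grip_force': 0.0, 'gripper_width': 0.08555305922785078}
```

View pics/top0.png

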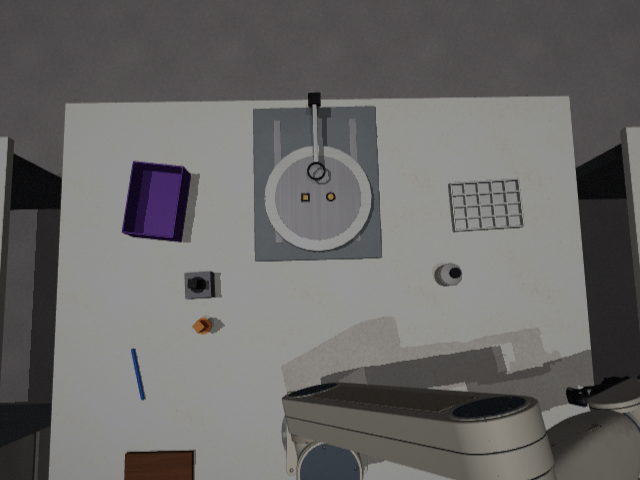

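View pics/side0.png

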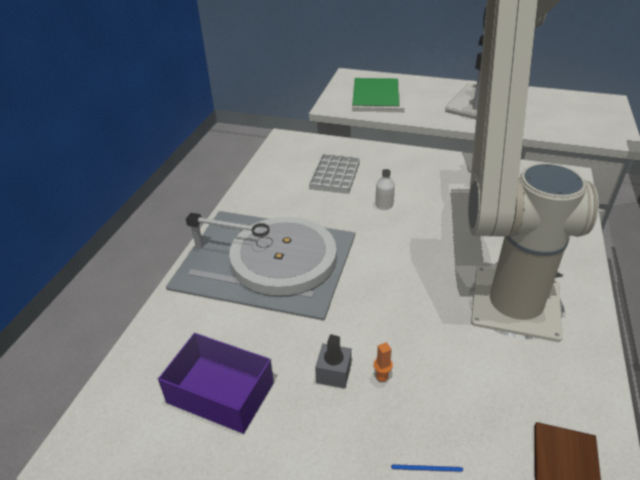

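The top picture shows the black pusher in its grey block at about (199,284), the disc at (319,198), chips at (305,197) and (331,197), and the lens ring at (317,170). The side picture shows the block at (334,365), with the orange look-alike beside it.

```bash
cat >h.py <<'E'
from plant import *
import cv2,numpy as np
from scipy.spatial.transform import Rotation as R
def ray(n,uv,s=None):
    p=camera_params(n);K=p["camera_matrix"]
    if n=="wrist":
        T=np.eye(4);T[:3,:3]=R.from_quat(s["tool_rot"]).as_matrix();T[:3,3]=s["eef_pos"];T=T@p["hand_eye"]
    else:T=p["cam_to_world"]
    return T[:3,3],T[:3,:3]@np.linalg.solve(K,[uv[0],uv[1],1.])
def onz(n,uv,z,s=None):
    o,d=ray(n,uv,s);return o+d*(z-o[2])/d[2]
def tri(rs):
    A=np.zeros((3,3));b=np.zeros(3)
    for o,d in rs:
        d=d/np.linalg.norm(d);P=np.eye(3)-np.outer(d,d);A+=P;b+=P@o
    p=np.linalg.solve(A,b);return p,[float(np.linalg.norm(np.cross(p-o,d/np.linalg.norm(d)))) for o,d in rs]
E
python3 - <<'E'
from h import *
f=cv2.imread("pics/top0.png");hsv=cv2.cvtColor(f,cv2.COLOR_BGR2HSV)
# base: bluish grey
print([ (uv,f[uv[1],uv[0]].tolist(),hsv[uv[1],uv[0]].tolist()) for uv in [(262,120),(300,180),(268,200),(319,240),(305,197),(331,197),(305,194),(190,275),(199,284),(210,295),(150,100),(449,272)]])
m=((hsv[...,1]>25)&(hsv[...,2]>60)&(hsv[...,2]<150)).astype(np.uint8); m[:95]=0;m[275:]=0;m[:,:235]=0;m[:,400:]=0
m=cv2.morphologyEx(m,cv2.MORPH_OPEN,np.ones((3,3)))
c=max(cv2.findContours(m,0,1)[0],key=cv2.contourArea);hull=cv2.convexHull(c)
q=cv2.approxPolyDP(hull,8,True)[:,0];print("base px",q.tolist())
for u in q: print(np.round(onz("top",u,.014),4))
g=cv2.cvtColor(f,cv2.COLOR_BGR2GRAY)
k=((g<60)).astype(np.uint8);k[:260]=0;k[315:]=0;k[:,:180]=0;k[:,222:]=0
print("pusher blk",cv2.boundingRect(k),np.argwhere(k).mean(0)[::-1])
b=((g<125)).astype(np.uint8);b[:262]=0;b[312:]=0;b[:,:175]=0;b[:,225:]=0
print("block",cv2.minAreaRect(cv2.findNonZero(b)))
a=cv2.resize(f[255:320,170:235],(520,520),interpolation=2)
s=cv2.imread("pics/side0.png");a2=cv2.resize(s[325:390,305:355],(400,520),interpolation=2)
t=cv2.resize(f[135:265,245:390],(464,416),interpolation=2)
a=cv2.resize(np.hstack([a,a2]),(0,0),fx=.55,fy=.55);w=max(a.shape[1],464)
o=np.zeros((286+300,600,3),np.uint8);o[:286,:a.shape[1]]=a;t=cv2.resize(t,(334,300));o[286:,:334]=t
cv2.imwrite("pics/crop.png",o)
E
```

```text
[((262, 120), [88, 85, 82], [105, 17, 88]), ((300, 180), [118, 116, 118], [150, 4, 118]), ((268, 200), [145, 147, 147], [30, 3, 147]), ((319, 240), [132, 132, 133], [0, 2, 133]), ((305, 197), [67, 119, 145], [20, 137, 145]), ((331, 197), [64, 115, 144], [19, 142, 144]), ((305, 194), [29, 44, 55], [17, 121, 55]), ((190, 275), [87, 83, 82], [114, 15, 87]), ((199, 284), [5, 5, 6], [0, 43, 6]), ((210, 295), [87, 83, 83], [120, 12, 87]), ((150, 100), [84, 84, 87], [0, 9, 87]), ((449, 272), [46, 46, 47], [0, 5, 47])]
base px [[332, 194]]
[ 0.6581 -0.029   0.014 ]
pusher blk (187, 272, 28, 27) [201.63172043 284.36290323]
block ((202.455810546875, 284.6601867675781), (27.645946502685547, 36.265594482421875), 86.98721313476562)
```

View pics/crop.png

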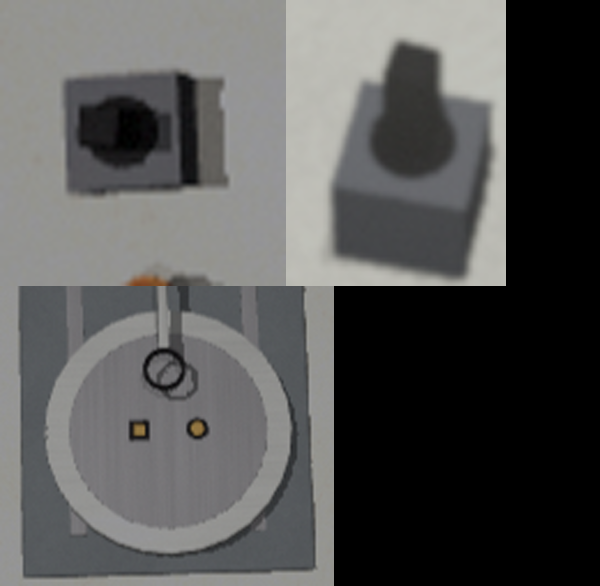

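The crop shows the handle's top at about (192.3,283.9), leaning away from the camera's centre and square with the block. In the side view the top is at about (334.3,336.8). The disc, chips and ring are all clear.

```bash
cat >>h.py <<'E'
def chips(f):
    "centroids (px) of the gold chip tops, left to right"
    b=f.astype(float);w=np.clip(b[...,2]-b[...,0]-25,0,60);w[:120]=0;w[235:]=0;w[:,:250]=0;w[:,390:]=0
    n,l,st,_=cv2.connectedComponentsWithStats((w>8).astype(np.uint8))
    o=[]
    for i in range(1,n):
        if st[i,4]<6: continue
        k=np.where(cv2.dilate((l==i).astype(np.uint8),np.ones((3,3)))>0,w,0);v,u=np.mgrid[:480,:640]
        o.append((float((u*k).sum()/k.sum()),float((v*k).sum()/k.sum()),int(st[i,4])))
    return sorted(o)
E
python3 - <<'E'
from h import *
f=cv2.imread("pics/top0.png").astype(int);g=f.mean(2)
m=((f[...,0]-f[...,2]>=4)&(g>55)&(g<125)).astype(np.uint8);m[:104]=0;m[268:]=0;m[:,:240]=0;m[:,392:]=0
m=cv2.morphologyEx(m,cv2.MORPH_OPEN,np.ones((3,3)))
c=max(cv2.findContours(m,0,1)[0],key=cv2.contourArea)
pts=np.vstack([k[:,0] for k in cv2.findContours(m,0,1)[0] if cv2.contourArea(k)>200]);hull=cv2.convexHull(pts)
q=cv2.approxPolyDP(hull,6,True)[:,0];print("base px",q.tolist())
W=np.array([onz("top",u,.014)[:2] for u in hull[:,0]]);r=cv2.minAreaRect((W*1000).astype(np.float32));print("base rect mm",r)
C=chips(f.astype(np.uint8));print(C)
P=[onz("top",c[:2],.062) for c in C];print(np.round(P,4),"mid",np.mean(P,0).round(4),"dist",np.linalg.norm(P[0]-P[1]),"yaw",np.arctan2(-(P[0]-P[1])[0],(P[0]-P[1])[1]))
print("handle tri",tri([ray("top",(192.3,283.9)),ray("side",(334.3,336.8))]))
print("handle z.125",onz("top",(192.3,283.9),.125),"flange",onz("top",(197.7,284.5),.065))
for u in [(65,80),(178,72),(182,183),(70,192)]: print(np.round(onz("top",(170+u[0]/4.4,255+u[1]/4.4),.06),4))
s=cv2.cvtColor(cv2.imread("pics/side0.png"),6)
print("lens",onz("top",(245+164/2.308,135+(369-286)/2.308),.121))
E
```

```text
base px [[374, 107], [380, 256], [256, 260], [253, 110]]
base rect mm ((695.1329345703125, 16.54864501953125), (446.4697265625, 357.4377136230469), 0.4951243996620178)
[(305.110599078341, 197.01290322580644, 25), (330.2606707317073, 196.2324695121951, 31)]
[[ 0.6406  0.0476  0.062 ]
 [ 0.6415 -0.0224  0.062 ]] mid [0.641  0.0126 0.062 ] dist 0.06993492523253618 yaw 0.01215880489572944
handle tri (array([0.40232279, 0.34147776, 0.13141271]), [0.0005241333816379491, 0.0005241333816379223])
handle z.125 [0.40317848 0.3430374  0.125     ] flange [0.40440657 0.342167   0.065     ]
[0.4361 0.3786 0.06  ]
[0.4396 0.3089 0.06  ]
[0.3712 0.3061 0.06  ]
[0.3672 0.3747 0.06  ]
lens [0.69879733 0.0159142  0.121     ]
```

Call:
arm_command(
  commands=[
    [30,30,5,0,0,-1.2,85],
    [30,30,5,0,0,-1.2,85],
    [30,30,5,0,0,-1.2,85],
    [30,30,5,0,0,-1.2,85],
    [30,30,5,0,0,-1.2,85],
    [30,30,5,0,0,-1.2,85],
    [30,30,5,0,0,-1.2,85],
    [30,30,5,0,0,-1.2,85],
  ],
)

```text
t: 0.77
eef_pos: [0.3731, -0.3736, 0.2549]
tool_rot: [1.0, 0.027, -0.0, -0.0]
wrist_force: [0.2, -1.2, -0.5]
gripper_width: 0.0847
grip_force: 0.0
```

Call:
arm_command(
  commands=[
    [15,36,0,0,0,0,85],
    [15,36,0,0,0,0,85],
    [15,36,0,0,0,0,85],
    [15,36,0,0,0,0,85],
    [15,36,0,0,0,0,85],
    [15,36,0,0,0,0,85],
    [15,36,0,0,0,0,85],
    [15,36,0,0,0,0,85],
  ],
)

```text
t: 1.43
eef_pos: [0.4923, -0.0855, 0.2547]
tool_rot: [1.0, 0.028, -0.0, -0.0]
wrist_force: [1.6, -1.3, 0.6]
gripper_width: 0.0853
grip_force: 0.0
```

Call:
arm_command(
  commands=[
    [-2,36,0,0,0,0,85],
    [-2,36,0,0,0,0,85],
    [-2,36,0,0,0,0,85],
    [-2,36,0,0,0,0,85],
    [-2,36,0,0,0,0,85],
    [-2,36,0,0,0,0,85],
    [-2,36,0,0,0,0,85],
    [-2,36,0,0,0,0,85],
  ],
)

```text
t: 2.1
eef_pos: [0.4755, 0.2023, 0.2546]
tool_rot: [1.0, 0.028, -0.0, 0.0]
wrist_force: [0.5, -0.4, -0.1]
gripper_width: 0.0848
grip_force: 0.0
```

Call:
arm_command(
  commands=[
    [-10,20,0,0,0,0,85],
    [-10,20,0,0,0,0,85],
    [-10,20,0,0,0,0,85],
    [-10,20,0,0,0,0,85],
    [0,0,0,0,0,0,85],
    [0,0,0,0,0,0,85],
  ],
)

```text
t: 2.6
eef_pos: [0.4356, 0.2811, 0.2545]
tool_rot: [1.0, 0.029, -0.0, 0.0]
wrist_force: [0.4, 0.3, -0.8]
gripper_width: 0.0848
grip_force: 0.0
```

```bash
python3 - <<'E'
from h import *
import json
s=sense();f=grab_frame("wrist");cv2.imwrite("pics/w1.png",f)
json.dump({k:np.array(s[k]).tolist() for k in("eef_pos","tool_rot")},open("w1.json","w"))
E
```

```text
(no output)
```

View pics/w1.png

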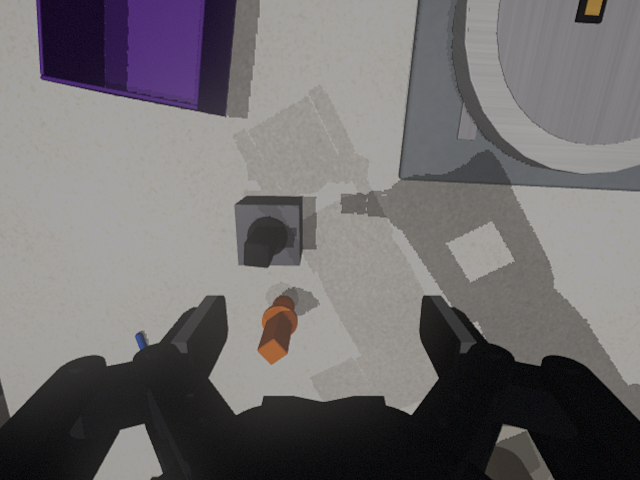

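Call:
arm_command(
  commands=[
    [-8,15,0,0,0,0,85],
    [-8,15,0,0,0,0,85],
    [-8,15,0,0,0,0,85],
    [-8,15,0,0,0,0,85],
    [0,0,0,0,0,0,85],
    [0,0,0,0,0,0,85],
  ],
)

```text
t: 3.15
eef_pos: [0.4045, 0.3399, 0.2547]
tool_rot: [1.0, 0.028, -0.0, 0.0]
wrist_force: [-0.2, 0.1, 0.1]
gripper_width: 0.0848
grip_force: 0.0
```

The picture shows the block at about (270,231), the handle's black top at about (259,255), and the orange look-alike below it at (273,345), between the fingers.

```bash
python3 - <<'E'
from h import *
s=sense();f=grab_frame("wrist")
import json
json.dump({k:np.array(s[k]).tolist() for k in("eef_pos","tool_rot")},open("w2.json","w"))
cv2.imwrite("pics/w2.png",f)
a=cv2.resize(cv2.imread("pics/w1.png")[185:285,220:320],(390,390),interpolation=2)
b=cv2.resize(f[185:315,255:385],(390,390),interpolation=2)
cv2.imwrite("pics/w12.png",cv2.convertScaleAbs(np.hstack([a,b]),alpha=1.8,beta=20))
E
```

```text
(no output)
```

View pics/w12.png

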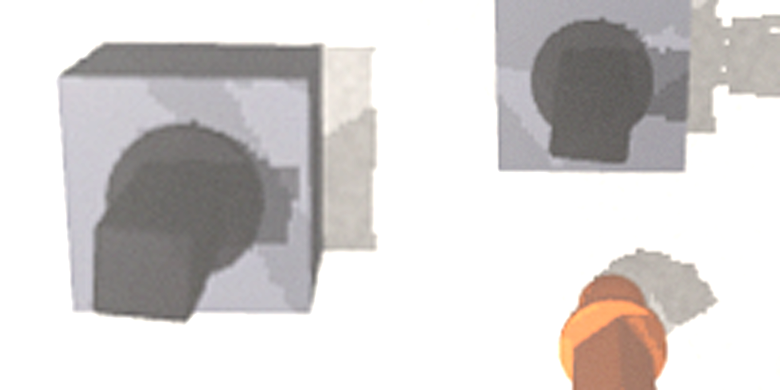

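```bash
python3 - <<'E'
from h import *
import json
s1,s2=[json.load(open(f"w{i}.json")) for i in(1,2)]
p,e=tri([ray("wrist",(220+138.5/3.9,185+316/3.9),s1),ray("wrist",(255+197/3,185+160/3),s2)]);print("edge",p,e)
z=p[2]
Q=[onz("wrist",(220+u/3.9,185+v/3.9),.125,s1)[:2] for u,v in[(93,225),(198,235),(185,322),(92,310)]]
r=cv2.minAreaRect(np.array(Q,np.float32)*1000);print(r)
A,B=[onz("wrist",(255+(u-390)/3,185+v/3),.125,s2) for u,v in[(548,156),(626,163)]];print(A,B,np.degrees(np.arctan2((A-B)[1],(A-B)[0]))-90)
fl=onz("wrist",(255+(592-390)/3,185+78/3),.065,s2);print("flange",fl)
B1=[onz("wrist",(220+u/3.9,185+v/3.9),.06,s1) for u,v in[(58,76),(308,80),(310,313),(75,312)]];print("block",np.mean(B1,0),np.round(B1,4))
print(R.from_quat(sense()["tool_rot"]).as_matrix().round(4), sense()["eef_pos"])
E
```

```text
edge [0.39225943 0.34124777 0.12431586] [0.00040208921277988654, 0.0004020892127797973]
((403.5162353515625, 340.0636901855469), (24.525897979736328, 22.123275756835938), 87.52999114990234)
[0.39269751 0.35290615 0.125     ] [0.39178991 0.32923471 0.125     ] -2.1957445919357497
flange [0.40483293 0.34037709 0.065     ]
block [0.40339383 0.33992407 0.06      ] [[0.4367 0.3761 0.06  ]
 [0.4395 0.307  0.06  ]
 [0.3705 0.304  0.06  ]
 [0.3669 0.3725 0.06  ]]
[[ 9.985e-01  5.490e-02 -1.000e-04]
 [ 5.490e-02 -9.985e-01 -6.000e-04]
 [-1.000e-04  6.000e-04 -1.000e+00]] [0.40462806 0.33959072 0.25467719]
```

Call:
arm_command(
  commands=[
    [-1,0.7,-20,0,0,-1.4,85],
    [0,0,-30,0,0,-1.4,85],
    [0,0,-30,0,0,-1.4,85],
    [0,0,-30,0,0,-1.3,85],
    [0,0,-25,0,0,0,85],
    [0,0,-20,0,0,0,85],
    [0,0,-12,0,0,0,85],
    [0,0,0,0,0,0,85],
  ],
)

```text
t: 3.87
eef_pos: [0.4024, 0.3388, 0.0852]
tool_rot: [1.0, -0.021, -0.002, 0.002]
wrist_force: [-0.6, 0.0, -0.2]
gripper_width: 0.0855
grip_force: 0.0
```

Call:
arm_command(
  commands=[
    [0,0,0,0,0,0,50],
    [0,0,0,0,0,0,40],
    [0,0,0,0,0,0,32],
    [0,0,0,0,0,0,26],
    [0,0,0,0,0,0,20],
    [0,0,0,0,0,0,18],
    [0,0,0,0,0,0,18],
    [0,0,0,0,0,0,18],
  ],
  squeeze=70,
)

```text
t: 4.53
eef_pos: [0.4037, 0.3416, 0.089]
tool_rot: [1.0, -0.02, 0.001, -0.0]
wrist_force: [-1.3, -2.3, 7.1]
gripper_width: 0.0221
grip_force: 68.7
```

Call:
arm_command(
  commands=[
    [0,0,4,0,0,0,18],
    [0,0,8,0,0,0,18],
    [0,0,12,0,0,0,18],
    [0,0,14,0,0,0,18],
    [0,0,14,0,0,0,18],
    [0,0,14,0,0,0,18],
    [0,0,9,0,0,0,18],
    [0,0,0,0,0,0,18],
  ],
)

```text
t: 5.2
eef_pos: [0.4042, 0.3421, 0.1651]
tool_rot: [1.0, -0.02, 0.001, -0.001]
wrist_force: [0.8, 0.1, -1.4]
gripper_width: 0.0228
grip_force: 68.7
```

Call:
arm_command(
  commands=[
    [4,-20,0,0,0,0,18],
    [4,-30,0,0,0,0,18],
    [5,-36,0,0,0,0,18],
    [5,-38,0,0,0,0,18],
    [5,-38,0,0,0,0,18],
    [5,-38,0,0,0,0,18],
    [5,-38,0,0,0,0,18],
    [5,-38,0,0,0,0,18],
  ],
)

```text
t: 5.87
eef_pos: [0.4406, 0.0635, 0.1624]
tool_rot: [1.0, -0.02, -0.0, 0.0]
wrist_force: [0.8, -0.0, -0.6]
gripper_width: 0.0226
grip_force: 68.8
```

Call:
arm_command(
  commands=[
    [3,-28,0,0,0,0,18],
    [0,-14,-5,0,0,0,18],
    [0,-6,-10,0,0,0,18],
    [0,0,-15,0,0,0,18],
    [0,0,-15,0,0,0,18],
    [0,0,-10,0,0,0,18],
    [0,0,-5,0,0,0,18],
    [0,0,0,0,0,0,18],
  ],
)

```text
t: 6.53
eef_pos: [0.4431, 0.0178, 0.1014]
tool_rot: [1.0, -0.02, -0.002, 0.0]
wrist_force: [0.6, 0.9, -1.3]
gripper_width: 0.0229
grip_force: 68.9
```

```bash
python3 - <<'E'
from h import *
s=sense();f=grab_frame("side");w=grab_frame("wrist");t=grab_frame("top")
cv2.imwrite("pics/s3.png",f);cv2.imwrite("pics/t3.png",t);cv2.imwrite("pics/w3.png",w)
# predicted ball centre pixel in side
T=camera_params("side");M=np.linalg.inv(T["cam_to_world"])
p=s["eef_pos"]+[0,0,-.062];c=M[:3,:3]@p+M[:3,3];uv=T["camera_matrix"]@c;uv=uv/uv[2];print(s["eef_pos"],uv)
u,v=int(uv[0]),int(uv[1])
a=cv2.resize(f[v-30:v+30,u-40:u+40],(480,360),interpolation=2);b=cv2.resize(w,(320,240));b2=cv2.resize(t[140:260,240:400],(320,240))
o=np.zeros((480,800,3),np.uint8);o[:360,:480]=a;o[:240,480:]=b;o[240:,480:]=b2
cv2.imwrite("pics/c3.png",cv2.convertScaleAbs(o,alpha=1.6,beta=15))
print(chips(t))
E
```

```text
[0.4431025  0.01776264 0.10142819] [350.51721717 267.079221     1.        ]
[(305.11387900355874, 197.01601423487546, 25), (330.2516459400146, 196.22750548646673, 31)]
```

View pics/c3.png

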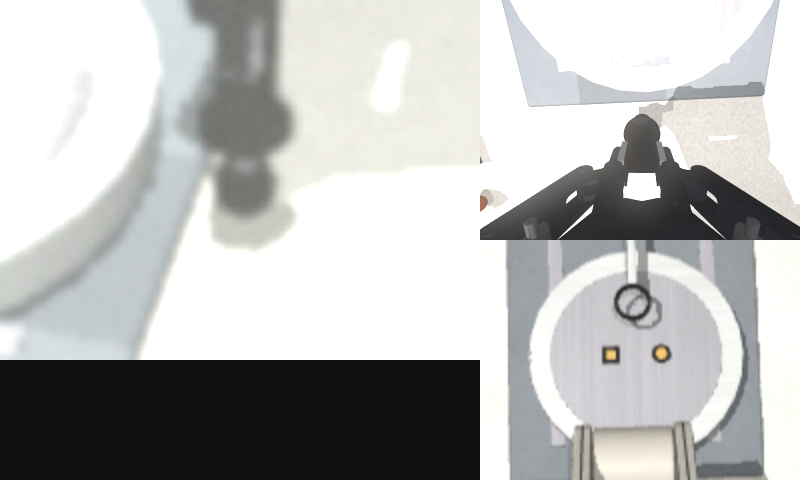

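The side crop shows the ball hanging free at about (245,185), within 2 mm of where it was predicted. Both chips can still be seen from above with the arm in place. Next I'll write the estimator and planner, and test them offline.

```bash
cat >ctl.py <<'E'
# Kalman filter of cross motion (c,v,bias of ball offset) + least-squares preview plan; mm, s, base frame
import numpy as np,json,sys,os
from scipy.optimize import lsq_linear
O=np.array([641.0,15.7]);PSI=.010;Rb=np.array([[np.cos(PSI),np.sin(PSI)],[-np.sin(PSI),np.cos(PSI)]])
LENS=np.array([72.,0.]);DT=1/12;M,D,RR=2.7,6.,165.
tob=lambda p:Rb@(np.asarray(p)*1e3-O)
def step(x,b0,b1,T,feed,ax=0):
    n=max(1,int(round(T/.01)));h=T/n;c,v=x[0],x[1]
    N=max(0,2.3+.012*feed+3.0*ax*1e-3) if feed>-.5 else 0
    for i in range(n):
        b=b0+(b1-b0)*(i+.5)/n+x[2];v+=h*(-D*v-N*1.0*(b-c)/RR)/M;c+=h*v
    return np.array([c,v,x[2]])
def plan(x,b,feed,vx,ct,ft,H=40,vmax=3.,acc=.5,wd=.03,lastdb=0.,bmax=8.):
    fs=[feed];u=vx
    for k in range(H):
        e=ft-fs[-1];sgn=np.sign(e);vl=min(vmax,np.sqrt(2*acc*.6*abs(e)))*sgn
        u+=np.clip(vl-u,-acc,acc);fs.append(fs[-1]+u)
    def sim(db):
        y=x.copy();bb=b;C=[];Ds=[]
        for k in range(H):
            y=step(y,bb,bb+db[k],DT,max(fs[k],0));bb+=db[k];C.append(y[0]);Ds.append(bb+y[2]-y[0])
        return np.array(C),np.array(Ds),y[1]
    def res(db):
        C,Ds,v=sim(db);w=np.ones(H)*.25
        return np.r_[w*(C-ct),wd**.5*Ds,.3*db,.5*np.diff(np.r_[lastdb,db]),2*(C[-1]-ct),2*Ds[-1],.5*v]
    r0=res(np.zeros(H));J=np.array([res(np.eye(H)[k])-r0 for k in range(H)]).T
    db=lsq_linear(J,-r0,(-bmax,bmax)).x;C,Ds,v=sim(db)
    d0=b+x[2]-x[0];g=lambda d:np.sqrt(RR**2-min(abs(d),100)**2)
    dd=np.r_[d0,Ds];dx=np.diff(fs)-np.diff([g(d) for d in dd])
    return db,dx,C,Ds,np.array(fs)
if __name__=="__main__":
    x=np.array([-3.,0,0]);b=0.;rng=np.random.default_rng(0);f=0;tr=np.array([-3.,0,2.]);est=x;last=0;vx=1
    for cyc in range(22):
        ct=-35 if cyc<10 else 35;est=np.array([tr[0]+rng.normal()*.3,tr[1]+rng.normal()*2,0.5])
        db,dx,C,Ds,fs=plan(est,b,f,vx,ct,60,lastdb=last)
        for k in range(8): tr=step(tr,b,b+db[k],DT,fs[k]);b+=db[k]
        tr=step(tr,b,b,.05,fs[8]);f=fs[8];vx=fs[8]-fs[7];last=0
        print(cyc,np.round(tr[:2],1),"f%.1f d%.1f"%(f,b+tr[2]-tr[0]),np.round(db[:8],1),np.abs(Ds[:8]).max().round(1))
E
python3 ctl.py
```

```text
0 [-3. -0.] f21.0 d2.8 [-0.5 -0.5 -0.5 -0.3 -0.2 -0.1 -0.1 -0. ] 3.0
1 [-3. -0.] f45.0 d3.2 [0.1 0.1 0.1 0.1 0.  0.  0.  0. ] 1.4
2 [-3. -0.] f59.9 d3.1 [-0. -0. -0. -0. -0.  0.  0.  0.] 1.8
3 [-3. -0.] f59.9 d4.1 [0.2 0.2 0.2 0.1 0.1 0.1 0.1 0. ] 1.6
4 [-3. -0.] f59.9 d1.9 [-0.4 -0.4 -0.4 -0.3 -0.2 -0.2 -0.1 -0.1] 2.7
5 [-3. -0.] f59.9 d2.9 [0.2 0.2 0.2 0.1 0.1 0.  0.  0. ] 1.5
6 [-3. -0.] f59.9 d2.2 [-0.1 -0.1 -0.1 -0.1 -0.1 -0.1 -0.  -0. ] 2.0
7 [-3. -0.] f59.9 d2.1 [ 0.1  0.   0.  -0.  -0.  -0.  -0.  -0. ] 1.5
8 [-3.1 -0. ] f59.9 d2.6 [ 0.1  0.2  0.1  0.1  0.   0.  -0.  -0. ] 1.5
9 [-3.1 -0. ] f59.9 d3.9 [0.2 0.3 0.2 0.2 0.1 0.1 0.1 0. ] 1.6
10 [-3.1 -0. ] f59.9 d0.6 [-0.8 -0.9 -0.7 -0.5 -0.3 -0.1 -0.   0. ] 1.8
11 [-3.1 -0. ] f59.9 d-0.3 [-0.2 -0.3 -0.2 -0.1 -0.1 -0.   0.   0. ] 1.8
12 [-3.1  0. ] f59.9 d0.0 [0. 0. 0. 0. 0. 0. 0. 0.] 2.0
13 [-3.1  0. ] f59.9 d-1.2 [-0.2 -0.3 -0.2 -0.2 -0.1 -0.1 -0.1 -0. ] 1.9
14 [-3.1  0. ] f59.9 d-0.3 [0.1 0.2 0.2 0.1 0.1 0.1 0.1 0. ] 2.5
15 [-3.1  0. ] f59.9 d-0.8 [-0.1 -0.1 -0.1 -0.1 -0.  -0.  -0.   0. ] 1.9
16 [-3.1  0. ] f59.9 d-0.0 [0.1 0.1 0.1 0.1 0.1 0.1 0.1 0.1] 2.2
17 [-3.1  0. ] f59.9 d-0.0 [-0. -0. -0. -0.  0.  0.  0.  0.] 1.9
18 [-3.1  0. ] f59.9 d-0.6 [-0.1 -0.2 -0.1 -0.1 -0.1 -0.  -0.   0. ] 1.9
19 [-3.1 -0. ] f59.9 d1.0 [0.2 0.3 0.3 0.2 0.2 0.2 0.1 0.1] 2.4
20 [-3.1 -0. ] f59.9 d0.3 [-0.2 -0.2 -0.2 -0.1 -0.   0.   0.1  0.1] 1.8
21 [-3.1 -0. ] f59.9 d0.6 [-0.   0.   0.   0.   0.1  0.1  0.1  0.1] 1.8
```

Call:
arm_command(
  commands=[
    [3,0,0,0,0,0,18],
    [4,-1,0,0,0,0,18],
    [4,-1,0,0,0,0,18],
    [4,-1,0,0,0,0,18],
    [4,0,0,0,0,0,18],
    [3,0,0,0,0,0,18],
    [2,0,0,0,0,0,18],
    [1,0,0,0,0,0,18],
  ],
)

```text
t: 7.35
eef_pos: [0.4696, 0.0142, 0.1028]
tool_rot: [1.0, -0.02, 0.0, 0.0]
wrist_force: [-0.8, -0.3, -2.2]
gripper_width: 0.0226
grip_force: 68.9
```

```bash
sed -i 's/N\*1.0\*(b-c)\/RR/N*1000*(b-c)\/RR/' ctl.py; python3 ctl.py
cat >cyc.py <<'E'
# usage: cyc.py cross_target feed_target [nrows vmax contact(0/1)]
import sys,json,os
from h import *
from ctl import *
ct,ft=float(sys.argv[1]),float(sys.argv[2]);n=int(sys.argv[3]) if len(sys.argv)>3 else 8;vm=float(sys.argv[4]) if len(sys.argv)>4 else 3.
S=json.load(open("st.json")) if os.path.exists("st.json") else None
def meas():
    s=sense();f=grab_frame("top");return s,f
def stage(f,cp):
    P=[(tob(onz("top",c[:2],.062)[:2]),c[2]) for c in chips(f)]
    P=[p for p in P if p[1]>=12 and abs(abs(p[0][1]-cp)-35)<25]
    far=[p for p in P if np.hypot(*(p[0]-LENS))>38] or sorted(P,key=lambda p:-np.hypot(*(p[0]-LENS)))[:1]
    e=np.array([p[0]+[0,-35 if p[0][1]>cp else 35] for p in far]);return e.mean(0),[(np.round(p[0],1).tolist(),p[1]) for p in P],len(far)
obs=[]
if S is None: x,P,cp=np.array([-3.,0,0]),np.diag([9.,1.,6.]),-3.
else: x,P=np.array(S["x"]),np.array(S["P"]);cp=x[0]
def kf(x,P,b0,b1,T,feed,z=None):
    n0=step(x,b0,b1,T,feed);F=np.array([(step(x+np.eye(3)[i]*1e-2,b0,b1,T,feed)-n0)/1e-2 for i in range(3)]).T
    P=F@P@F.T+np.diag([.02,16*T,.02*T]);x=n0
    if z is not None:
        H=np.array([1.,0,0]);k=P@H/(H@P@H+.04);r=z-x[0];x=x+k*r;P=P-np.outer(k,H@P);return x,P,r
    return x,P,None
fr=[]
for i in range(2):
    s,f=meas();c,info,nf=stage(f,cp);b=tob(s["eef_pos"][:2]);fr.append((float(s["t"]),b,c,info,s,nf))
t0,b0,c0=fr[0][:3]
ncon=c0[0]>-.8+.0 and S is not None
fm=np.mean([q[2][0] for q in fr])
if S is not None:
    rows=np.array(S["db"]);cum=np.r_[0,np.cumsum(rows)];lin=np.linspace(0,1,len(cum));path=S["b"]+cum+lin*(b0[1]-S["b"]-cum[-1])
    T=(t0-S["t"]);feeds=np.linspace(S["feed"],c0[0],len(cum))
    for k in range(len(rows)): x,P,_=kf(x,P,path[k],path[k+1],T/len(rows),feeds[k] if feeds[k]>.6 else -1)
x,P,r1=kf(x,P,b0[1],b0[1],1e-4,-1,c0[1])
t1,b1,c1=fr[1][:3];x,P,r2=kf(x,P,b0[1],b1[1],t1-t0,c1[0] if c1[0]>.6 else -1,c1[1])
xp=step(x,b1[1],b1[1],.05,c1[0] if c1[0]>.6 else -1)
feed=c1[0];contact=feed>.6
d=b1[1]+x[2]-x[0];gap=c1[0]-b1[0]-np.sqrt(165**2-d**2)
s=sense();bw=tob(s["eef_pos"][:2])
vx=0.
db,dx,C,Ds,fs=plan(xp,bw[1],max(feed,0),vx,ct,ft,vmax=vm)
rowsb=np.c_[dx,db][:n];w=rowsb@Rb
w=np.round(np.diff(np.round(np.r_[np.zeros((1,2)),np.cumsum(w,0)],1),axis=0),1)
json.dump(dict(x=xp.tolist(),P=P.tolist(),t=float(s["t"]),b=float(bw[1]),feed=float(feed),db=(w@Rb.T)[:,1].tolist()),open("st.json","w"))
print("t%.2f feed %.2f c %.2f v %.1f bias %.2f d %.1f gap %.1f innov %.2f %.2f z %.4f F"%(s["t"],feed,x[0],x[1],x[2],d,gap,r1,r2,s["eef_pos"][2]),np.round(s["wrist_force"],1),fr[1][3],"used",fr[1][5])
print("rows",w.tolist());print("pred c",C[[3,7,11,15,23,31]].round(1),"d",Ds[[3,7,11,15,23]].round(1),"fs",fs[[8,16]].round(1))
E
python3 cyc.py -3 0; rm -f st.json
```

```text
0 [-19.1 -37.6] f21.0 d17.5 [ 7.1  6.3  2.9 -0.5 -3.2 -4.8 -5.6 -5.9] 22.4
1 [-38.6 -12.7] f45.0 d0.7 [-6.4 -7.9 -7.1 -5.6 -4.  -2.7 -1.7 -0.9] 12.5
2 [-41.    1.1] f59.9 d0.2 [-2.4 -2.3 -1.4 -0.4  0.4  0.9  1.2  1.3] 5.3
3 [-41.2  -4.5] f59.9 d4.5 [-0.4 -0.2  0.3  0.6  0.9  1.   1.   0.9] 2.9
4 [-40.1   7. ] f59.9 d-2.6 [-3.8 -3.7 -2.4 -0.9  0.3  1.1  1.6  1.7] 6.3
5 [-37.4  -2. ] f59.9 d3.2 [1.  1.4 1.4 1.3 1.1 0.9 0.7 0.6] 3.5
6 [-37.6   1.8] f59.9 d-0.4 [-2.  -2.  -1.3 -0.6  0.1  0.5  0.7  0.8] 3.0
7 [-36.5  -0. ] f59.9 d1.1 [-0.2 -0.   0.2  0.4  0.5  0.6  0.6  0.5] 1.9
8 [-37.3  -2.8] f59.9 d2.2 [-0.5 -0.4 -0.2  0.1  0.2  0.3  0.4  0.4] 1.2
9 [-40.   -6.1] f59.9 d4.1 [-0.9 -0.8 -0.5 -0.1  0.2  0.4  0.5  0.5] 1.7
10 [-22.7  57.5] f59.9 d-26.7 [-8.  -8.  -8.  -8.  -2.4  4.9  8.   8. ] 36.2
11 [18.7 42.4] f59.9 d-6.1 [5.9 8.  8.  8.  8.  8.  8.  8. ] 27.2
12 [32.9 -1.5] f59.9 d7.2 [4.6 5.8 5.4 4.3 3.2 2.2 1.4 0.7] 6.7
13 [31.6  1.2] f59.9 d-0.6 [-3.2 -3.4 -2.4 -1.3 -0.4  0.2  0.6  0.8] 3.4
14 [31.9 -2.9] f59.9 d3.0 [0.  0.3 0.5 0.6 0.7 0.6 0.6 0.5] 2.1
15 [31.2  0.6] f59.9 d0.5 [-2.  -2.  -1.2 -0.4  0.2  0.6  0.8  0.9] 3.3
16 [30.9 -3.4] f59.9 d3.2 [-0.4 -0.2  0.1  0.4  0.6  0.7  0.7  0.6] 2.1
17 [29.5 -1.6] f59.9 d1.9 [-2.  -2.  -1.2 -0.4  0.3  0.7  0.9  1. ] 3.5
18 [30.2  2. ] f59.9 d0.4 [-2.  -1.8 -1.  -0.1  0.6  1.   1.2  1.2] 4.3
19 [29.4 -6.6] f59.9 d5.4 [-0.   0.2  0.5  0.7  0.7  0.7  0.7  0.6] 1.9
20 [27.6  0.7] f59.9 d0.8 [-3.6 -3.6 -2.3 -0.9  0.2  0.9  1.4  1.5] 5.5
21 [28.1 -2.3] f59.9 d3.5 [-1.1 -0.8 -0.1  0.5  1.   1.2  1.3  1.2] 4.0
t7.45 feed 0.02 c -3.09 v -0.0 bias 0.00 d 3.4 gap 6.5 innov -0.09 -0.00 z 0.1028 F [-0.6  0.2 -1.2] [([-0.0, 31.9], 25), ([0.1, -38.0], 31)] used 2
rows [[-0.1, -1.2], [0.2, -1.2], [-0.3, -1.1], [0.3, -0.7], [-0.2, -0.4], [0.2, -0.1], [-0.2, 0.0], [0.2, 0.1]]
pred c [-3.5 -3.7 -3.5 -3.2 -3.  -3. ] d [-0.4 -0.7 -0.3 -0.1  0. ] fs [0.1 0.1]
```

```bash
sed -i 's/vl=min(vmax,np.sqrt(2\*acc\*.6\*abs(e)))\*sgn/vl=min(vmax,np.sqrt(acc*abs(e)),.4*abs(e),acc*(n-k%n))*sgn/; s/H=40,vmax=3.,acc=.5,wd=.03/H=40,vmax=3.,acc=.8,wd=.08,n=8/' ctl.py; sed -i 's/ct,ft,vmax=vm)/ct,ft,vmax=vm,n=n)/' cyc.py; python3 ctl.py | sed -n '1,5p;11,16p'
```

```text
0 [-16.7 -31.6] f18.2 d15.2 [ 6.3  4.9  1.7 -1.1 -2.9 -3.9 -4.2 -4.2] 17.9
1 [-34.7 -16.3] f36.0 d4.0 [-5.3 -6.2 -5.3 -4.1 -3.  -2.3 -1.7 -1.3] 10.8
2 [-40.5  -2.9] f53.8 d0.9 [-3.2 -3.2 -2.2 -1.1 -0.4  0.1  0.4  0.6] 3.5
3 [-42.2  -4.7] f59.9 d4.0 [-1.  -0.7 -0.1  0.3  0.6  0.8  0.8  0.8] 2.9
4 [-41.2   6.1] f60.0 d-2.2 [-3.9 -3.5 -1.9 -0.4  0.6  1.1  1.4  1.4] 5.8
10 [-23.5  55.4] f60.0 d-25.2 [-8.  -8.  -8.  -8.  -1.5  5.   8.   8. ] 35.2
11 [15.  36.9] f60.0 d-4.4 [5.6 8.  8.  8.  8.  8.  7.3 6.4] 25.8
12 [29.1  3.8] f60.0 d4.0 [3.  3.9 3.9 3.4 2.8 2.3 1.8 1.5] 6.2
13 [30.9  2.5] f60.0 d-0.1 [-2.4 -2.  -1.  -0.1  0.5  0.8  0.9  0.9] 3.3
14 [31.3 -2.7] f60.0 d2.8 [0.  0.2 0.4 0.5 0.6 0.6 0.5 0.5] 1.8
15 [30.7  0.1] f60.0 d0.7 [-2.1 -1.8 -1.  -0.2  0.3  0.6  0.7  0.7] 3.0
```

Call:
arm_command(
  commands=[
    [1,0,0,0,0,0,18],
    [1,0,0,0,0,0,18],
    [1,0,0,0,0,0,18],
    [1,0,0,0,0,0,18],
    [0.8,0,0,0,0,0,18],
    [0.6,0,0,0,0,0,18],
    [0.6,0,0,0,0,0,18],
    [0.6,0,0,0,0,0,18],
  ],
)

```text
t: 8.12
eef_pos: [0.4757, 0.0143, 0.1028]
tool_rot: [1.0, -0.02, -0.0, -0.0]
wrist_force: [-0.8, -0.5, -0.9]
gripper_width: 0.0225
grip_force: 68.9
```

Call:
arm_command(
  commands=[
    [0.6,0,0,0,0,0,18],
    [0.6,0,0,0,0,0,18],
    [0.6,0,0,0,0,0,18],
    [0.6,0,0,0,0,0,18],
    [0.4,0,0,0,0,0,18],
    [0.2,0,0,0,0,0,18],
  ],
)

```text
t: 8.62
eef_pos: [0.4786, 0.0142, 0.1027]
tool_rot: [1.0, -0.02, -0.0, 0.0]
wrist_force: [-1.9, -0.1, -1.8]
gripper_width: 0.0225
grip_force: 69.0
```

```bash
sleep 1; rm -f st.json; python3 cyc.py -35 59.5
```

```text
t8.72 feed 2.67 c -3.21 v -0.8 bias -0.02 d 3.4 gap 0.1 innov -0.21 0.04 z 0.1027 F [-1.9  0.  -2.2] [([2.8, 31.7], 25), ([2.5, -38.1], 29)] used 2
rows [[1.0, 6.1], [1.9, 4.6], [2.6, 1.5], [3.1, -1.1], [2.9, -2.9], [2.2, -3.8], [1.5, -4.2], [0.7, -4.1]]
pred c [ -6.3 -14.3 -22.6 -28.6 -34.  -35.1] d [17.4 10.4  4.7  1.7 -0.2] fs [18.3 36.1]
```

Call:
arm_command(
  commands=[
    [1.0,6.1,0,0,0,0,18],
    [1.9,4.6,0,0,0,0,18],
    [2.6,1.5,0,0,0,0,18],
    [3.1,-1.1,0,0,0,0,18],
    [2.9,-2.9,0,0,0,0,18],
    [2.2,-3.8,0,0,0,0,18],
    [1.5,-4.2,0,0,0,0,18],
    [0.7,-4.1,0,0,0,0,18],
  ],
)

```text
t: 9.38
eef_pos: [0.4951, 0.0097, 0.1028]
tool_rot: [1.0, -0.02, 0.0, 0.0]
wrist_force: [-1.5, 0.0, -2.0]
gripper_width: 0.0226
grip_force: 68.8
```

```bash
python3 cyc.py -35 59.5
```

```text
t9.48 feed 18.89 c -16.84 v -29.3 bias 0.99 d 12.8 gap 0.4 innov -1.07 -0.24 z 0.1028 F [-2.7 -0.2 -2.1] [([19.2, 18.1], 25), ([18.6, -52.0], 28)] used 2
rows [[0.6, -6.0], [1.4, -6.7], [2.4, -5.6], [3.0, -4.1], [3.0, -2.9], [2.4, -2.1], [1.6, -1.4], [0.9, -1.1]]
pred c [-27.6 -32.9 -35.  -35.6 -35.4 -35.1] d [ 1.4 -0.9 -0.9 -0.6 -0.2] fs [34.5 52.3]
```

Call:
arm_command(
  commands=[
    [0.6,-6.0,0,0,0,0,18],
    [1.4,-6.7,0,0,0,0,18],
    [2.4,-5.6,0,0,0,0,18],
    [3.0,-4.1,0,0,0,0,18],
    [3.0,-2.9,0,0,0,0,18],
    [2.4,-2.1,0,0,0,0,18],
    [1.6,-1.4,0,0,0,0,18],
    [0.9,-1.1,0,0,0,0,18],
  ],
)

```text
t: 10.15
eef_pos: [0.5104, -0.0197, 0.1028]
tool_rot: [1.0, -0.02, 0.0, -0.0]
wrist_force: [-1.9, 0.6, -2.2]
gripper_width: 0.0227
grip_force: 68.9
```

```bash
python3 cyc.py -35 59.5
```

```text
t10.25 feed 33.78 c -40.15 v -23.9 bias 3.03 d 9.0 gap -0.1 innov -5.88 0.09 z 0.1028 F [-2.9 -0.1 -1.8] [([33.4, -5.1], 24), ([34.2, -75.1], 29)] used 2
rows [[0.6, -8.0], [1.6, -8.0], [2.6, -6.3], [3.2, -3.4], [3.0, -1.0], [2.4, 0.6], [1.5, 1.4], [0.8, 2.0]]
pred c [-47.4 -46.6 -42.6 -39.1 -35.6 -35. ] d [-9.3 -7.3 -3.3 -1.2  0.1] fs [49.4 59.2]
```

Call:
arm_command(
  commands=[
    [0.6,-8.0,0,0,0,0,18],
    [1.6,-8.0,0,0,0,0,18],
    [2.6,-6.3,0,0,0,0,18],
    [3.2,-3.4,0,0,0,0,18],
    [3.0,-1.0,0,0,0,0,18],
    [2.4,0.6,0,0,0,0,18],
    [1.5,1.4,0,0,0,0,18],
    [0.8,2.0,0,0,0,0,18],
  ],
)

```text
t: 10.92
eef_pos: [0.5261, -0.0421, 0.1028]
tool_rot: [1.0, -0.02, 0.0, -0.0]
wrist_force: [-2.9, -0.2, -1.5]
gripper_width: 0.0227
grip_force: 68.9
```

```bash
python3 cyc.py -35 59.5
```

```text
t11.02 feed 49.29 c -41.72 v 20.0 bias 2.09 d -12.4 gap 0.2 innov 3.79 0.41 z 0.1028 F [-2.3 -1.  -0.7] [([49.3, -76.6], 31)] used 1
rows [[0.4, 7.3], [1.3, 7.5], [2.3, 5.5], [2.1, 3.3], [1.3, 1.7], [0.8, 0.7], [0.5, 0.1], [0.3, -0.3]]
pred c [-33.8 -31.7 -32.2 -33.3 -34.6 -35. ] d [3.2 3.1 1.6 0.7 0. ] fs [59.1 59.5]
```

Call:
arm_command(
  commands=[
    [0.4,7.3,0,0,0,0,18],
    [1.3,7.5,0,0,0,0,18],
    [2.3,5.5,0,0,0,0,18],
    [2.1,3.3,0,0,0,0,18],
    [1.3,1.7,0,0,0,0,18],
    [0.8,0.7,0,0,0,0,18],
    [0.5,0.1,0,0,0,0,18],
    [0.3,-0.3,0,0,0,0,18],
  ],
)

```text
t: 11.68
eef_pos: [0.5347, -0.0164, 0.1028]
tool_rot: [1.0, -0.02, -0.0, -0.0]
wrist_force: [-2.8, 0.0, -2.2]
gripper_width: 0.0228
grip_force: 68.9
```

```bash
python3 cyc.py -35 59.5
```

```text
t11.78 feed 58.49 c -29.65 v 4.2 bias 1.86 d 0.3 gap 0.0 innov 1.76 -0.34 z 0.1028 F [-3.4  0.1 -2.4] [([60.5, 3.9], 18), ([58.5, -64.8], 28)] used 1
rows [[0.4, 1.9], [0.2, 1.5], [0.2, 0.7], [0.1, -0.1], [0.0, -0.6], [0.1, -0.8], [0.0, -1.0], [0.0, -0.9]]
pred c [-29.2 -30.8 -32.6 -33.9 -34.9 -35. ] d [ 3.8  2.1  0.8  0.2 -0.1] fs [59.5 59.5]
```

Call:
arm_command(
  commands=[
    [0.4,1.9,0,0,0,0,18],
    [0.2,1.5,0,0,0,0,18],
    [0.2,0.7,0,0,0,0,18],
    [0.1,-0.1,0,0,0,0,18],
    [0.0,-0.6,0,0,0,0,18],
    [0.1,-0.8,0,0,0,0,18],
    [0.0,-1.0,0,0,0,0,18],
    [0.0,-0.9,0,0,0,0,18],
  ],
)

```text
t: 12.45
eef_pos: [0.5357, -0.0159, 0.1028]
tool_rot: [1.0, -0.02, 0.0, 0.0]
wrist_force: [-2.2, -0.2, -2.3]
gripper_width: 0.0224
grip_force: 68.9
```

```bash
python3 cyc.py -35 59.5
```

```text
t12.55 feed 59.26 c -33.72 v -11.3 bias 2.17 d 5.2 gap -0.0 innov -2.32 -0.04 z 0.1028 F [-2.6  0.1 -2.5] [([60.4, 0.5], 17), ([59.3, -68.7], 30)] used 1
rows [[0.1, -4.0], [0.0, -3.9], [0.1, -2.7], [0.0, -1.4], [0.1, -0.6], [0.0, 0.1], [0.0, 0.3], [0.0, 0.4]]
pred c [-37.6 -38.  -37.1 -36.2 -35.2 -35. ] d [-2.8 -2.2 -1.  -0.4  0. ] fs [59.5 59.5]
```

Call:
arm_command(
  commands=[
    [0.1,-4.0,0,0,0,0,18],
    [0.0,-3.9,0,0,0,0,18],
    [0.1,-2.7,0,0,0,0,18],
    [0.0,-1.4,0,0,0,0,18],
    [0.1,-0.6,0,0,0,0,18],
    [0.0,0.1,0,0,0,0,18],
    [0.0,0.3,0,0,0,0,18],
    [0.0,0.4,0,0,0,0,18],
  ],
)

```text
t: 13.22
eef_pos: [0.536, -0.0275, 0.1028]
tool_rot: [1.0, -0.02, 0.0, -0.0]
wrist_force: [-2.7, -0.0, -2.4]
gripper_width: 0.0228
grip_force: 68.9
```

```bash
sed -i 's/H@P@H+.04/H@P@H+.015/; s/np.diag(\[.02,16\*T,.02\*T\])/np.diag([.02*T,30*T,.02*T])/; s/range(2):/range(3):/; s/^t1,b1,c1=fr\[1\]\[:3\];/for q in fr[1:]:\n    t1,b1,c1=q[:3]\n    /; s/fr\[1\]\[3\]/fr[-1][3]/;s/fr\[1\]\[5\]/fr[-1][5]/' cyc.py
sed -i 's/    x,P,r2=kf(x,P,b0\[1\],b1\[1\],t1-t0/    x,P,r2=kf(x,P,b0[1],b1[1],t1-t0/; /x,P,r2=kf/a\    t0,b0=t1,b1' cyc.py; sed -i '/for q in fr\[1/,/xp=/p;d' /dev/null; python3 cyc.py -35 59.5
```

```text
t13.37 feed 59.42 c -36.98 v 5.1 bias 2.06 d -3.0 gap -0.1 innov 0.57 0.07 z 0.1028 F [-2.7  0.5 -2.3] [([60.8, -2.0], 22), ([59.4, -72.0], 30)] used 1
rows [[-0.0, 1.7], [0.0, 1.8], [0.0, 1.3], [0.0, 0.9], [0.0, 0.4], [0.0, 0.2], [0.0, 0.1], [0.0, -0.1]]
pred c [-35.  -34.3 -34.4 -34.6 -34.9 -35. ] d [0.7 0.7 0.4 0.2 0. ] fs [59.5 59.5]sed: couldn't edit /dev/null: not a regular file
```

Call:
arm_command(
  commands=[
    [0,1.7,0,0,0,0,18],
    [0.0,1.8,0,0,0,0,18],
    [0,1.3,0,0,0,0,18],
    [0.0,0.9,0,0,0,0,18],
    [0,0.4,0,0,0,0,18],
    [0.0,0.2,0,0,0,0,18],
    [0.0,0.1,0,0,0,0,18],
    [0.0,-0.1,0,0,0,0,18],
  ],
)

```text
t: 14.03
eef_pos: [0.536, -0.0212, 0.1028]
tool_rot: [1.0, -0.02, -0.0, -0.0]
wrist_force: [-3.7, 0.4, -1.9]
gripper_width: 0.0226
grip_force: 68.9
```

```bash
python3 cyc.py -35 59.5
```

```text
t14.18 feed 59.47 c -34.79 v -0.8 bias 2.09 d 0.9 gap -0.2 innov -0.45 0.03 z 0.1028 F [-3.   0.5 -1.8] [([60.6, -0.4], 22), ([59.5, -69.8], 31)] used 1
rows [[0.0, -0.5], [0.0, -0.5], [0.0, -0.4], [0.0, -0.2], [0.0, -0.1], [0.0, 0.0], [0.0, 0.0], [0.0, 0.1]]
pred c [-35.2 -35.3 -35.2 -35.1 -35.  -35. ] d [-0.3 -0.2 -0.1 -0.   0. ] fs [59.5 59.5]
```

Call:
arm_command(
  commands=[
    [0,-0.5,0,0,0,0,18],
    [0.0,-0.5,0,0,0,0,18],
    [0,-0.4,0,0,0,0,18],
    [0.0,-0.2,0,0,0,0,18],
    [0,-0.1,0,0,0,0,18],
    [0.0,0,0,0,0,0,18],
    [0.0,0,0,0,0,0,18],
    [0.0,0.1,0,0,0,0,18],
  ],
)

```text
t: 14.85
eef_pos: [0.536, -0.0228, 0.1028]
tool_rot: [1.0, -0.02, -0.0, 0.0]
wrist_force: [-3.1, 0.1, -1.0]
gripper_width: 0.0226
grip_force: 68.9
```

```bash
python3 cyc.py -35 59.5
```

```text
t15.00 feed 59.83 c -35.69 v -0.1 bias 2.09 d 0.3 gap 0.2 innov -0.43 0.06 z 0.1028 F [-2.2  0.2 -2. ] [([60.8, -1.4], 22), ([59.8, -70.7], 29)] used 1
rows [[-0.1, -0.3], [-0.1, -0.3], [-0.1, -0.2], [0.0, 0.0], [0.0, 0.1], [0.0, 0.1], [0.0, 0.1], [0.0, 0.1]]
pred c [-35.7 -35.5 -35.3 -35.1 -35.  -35. ] d [-0.5 -0.3 -0.1 -0.   0. ] fs [59.5 59.5]
```

Call:
arm_command(
  commands=[
    [0,-0.3,0,0,0,0,18],
    [0.0,-0.3,0,0,0,0,18],
    [0,-0.2,0,0,0,0,18],
    [0.0,0,0,0,0,0,18],
    [0,0.1,0,0,0,0,18],
    [0.0,0.1,0,0,0,0,18],
    [0.0,0.1,0,0,0,0,18],
    [0.0,0.1,0,0,0,0,18],
  ],
)

```text
t: 15.67
eef_pos: [0.536, -0.0232, 0.1028]
tool_rot: [1.0, -0.02, -0.0, 0.0]
wrist_force: [-2.8, -0.1, -1.6]
gripper_width: 0.0225
grip_force: 68.9
```

```bash
python3 cyc.py 5 59.5
```

```text
t15.82 feed 59.80 c -35.90 v -0.3 bias 2.12 d 0.2 gap 0.2 innov -0.35 -0.02 z 0.1028 F [-3.4  0.1 -2. ] [([60.7, -1.5], 20), ([59.8, -70.9], 30)] used 1
rows [[0.1, -8.0], [0.7, -8.0], [0.5, -3.8], [0.1, 0.7], [-0.2, 3.8], [-0.4, 5.5], [-0.4, 6.0], [-0.3, 6.1]]
pred c [-32.7 -21.1  -9.3  -1.5   4.6   5.2] d [-22.1 -12.4  -4.5  -1.    0.5] fs [59.5 59.5]
```

Call:
arm_command(
  commands=[
    [0.1,-8.0,0,0,0,0,18],
    [0.7,-8.0,0,0,0,0,18],
    [0.5,-3.8,0,0,0,0,18],
    [0.1,0.7,0,0,0,0,18],
    [-0.2,3.8,0,0,0,0,18],
    [-0.4,5.5,0,0,0,0,18],
    [-0.4,6.0,0,0,0,0,18],
    [-0.3,6.1,0,0,0,0,18],
  ],
)

```text
t: 16.48
eef_pos: [0.5359, -0.0201, 0.1028]
tool_rot: [1.0, -0.02, -0.0, -0.0]
wrist_force: [-3.5, -0.9, -1.1]
gripper_width: 0.0225
grip_force: 68.9
```

```bash
python3 cyc.py 28 59.5
```

```text
t16.63 feed 58.72 c -18.37 v 37.2 bias 2.12 d -13.8 gap -0.3 innov -0.68 0.18 z 0.1029 F [-2.9 -0.8 -2.3] [([58.7, -53.3], 26)] used 1
rows [[0.5, 1.2], [0.2, 3.6], [-0.1, 5.2], [-0.3, 6.0], [-0.2, 6.2], [-0.2, 5.9], [-0.1, 5.4], [-0.1, 4.8]]
pred c [-2.4 11.1 20.3 25.3 28.2 28.2] d [-14.2  -5.4  -1.2   0.3   0.5] fs [59.5 59.5]
```

Call:
arm_command(
  commands=[
    [0.5,1.2,0,0,0,0,18],
    [0.2,3.6,0,0,0,0,18],
    [-0.1,5.2,0,0,0,0,18],
    [-0.3,6.0,0,0,0,0,18],
    [-0.2,6.2,0,0,0,0,18],
    [-0.2,5.9,0,0,0,0,18],
    [-0.1,5.4,0,0,0,0,18],
    [-0.1,4.8,0,0,0,0,18],
  ],
)

```text
t: 17.3
eef_pos: [0.5357, 0.0181, 0.1028]
tool_rot: [1.0, -0.02, -0.0, -0.0]
wrist_force: [-2.3, -0.6, -2.0]
gripper_width: 0.0221
grip_force: 69.0
```

```bash
python3 cyc.py 35 59.5
```

```text
cyc.py:13: RuntimeWarning: Mean of empty slice.
  e=np.array([p[0]+[0,-35 if p[0][1]>cp else 35] for p in far]);return e.mean(0),[(np.round(p[0],1).tolist(),p[1]) for p in P],len(far)
  ret = ret.dtype.type(ret / rcount)
Traceback (most recent call last):
  File "cyc.py", line 27, in <module>
    ncon=c0[0]>-.8+.0 and S is not None
         ~~^^^
IndexError: invalid index to scalar variable.
```

```bash
sed -i 's/;cp=x\[0\]$/;cp=S.get("cp",11.1)/; s/json.dump(dict(/json.dump(dict(cp=float(C[n-1]),/' cyc.py; python3 cyc.py 35 59.5
```

```text
t17.60 feed 59.72 c 22.22 v 37.4 bias 2.52 d -17.0 gap 0.8 innov -3.16 -0.42 z 0.1029 F [-3.   0.3 -2. ] [([59.7, 57.1], 24), ([62.4, -11.0], 14)] used 1
rows [[-0.6, 8.0], [-0.5, 8.0], [-0.3, 8.0], [-0.2, 8.0], [0.0, 6.7], [0.0, 4.3], [0.0, 2.0], [0.0, 0.4]]
pred c [37.  42.9 42.  39.5 36.  35. ] d [0.1 7.6 4.3 1.8 0.1] fs [59.5 59.5]
```

Call:
arm_command(
  commands=[
    [-0.6,8.0,0,0,0,0,18],
    [-0.5,9.5,0,0,0,0,18],
    [-0.3,9.5,0,0,0,0,18],
    [-0.2,8.0,0,0,0,0,18],
    [0.0,6.0,0,0,0,0,18],
    [0.0,3.5,0,0,0,0,18],
    [0.0,1.0,0,0,0,0,18],
    [0.0,-0.5,0,0,0,0,18],
  ],
)

```text
t: 18.27
eef_pos: [0.5341, 0.0628, 0.1028]
tool_rot: [1.0, -0.02, -0.0, -0.0]
wrist_force: [-4.6, 0.8, -2.3]
gripper_width: 0.0224
grip_force: 68.9
```

```bash
python3 cyc.py 35 59.5
```

```text
t18.42 feed 58.23 c 41.32 v -5.8 bias 2.67 d 8.9 gap -0.1 innov -0.92 -0.01 z 0.1028 F [-3.5  0.3 -1.4] [([58.2, 76.3], 23), ([60.4, 5.1], 18)] used 1
rows [[0.4, -3.6], [0.3, -3.8], [0.2, -2.9], [0.1, -2.1], [0.1, -1.3], [0.0, -0.8], [0.0, -0.6], [0.1, -0.3]]
pred c [37.5 35.4 34.7 34.6 34.9 35. ] d [ 0.3 -0.6 -0.5 -0.3 -0. ] fs [59.5 59.5]
```

Call:
arm_command(
  commands=[
    [0.4,-3.6,0,0,0,0,18],
    [0.3,-3.8,0,0,0,0,18],
    [0.2,-2.9,0,0,0,0,18],
    [0.1,-2.1,0,0,0,0,18],
    [0.1,-1.3,0,0,0,0,18],
    [0.0,-0.8,0,0,0,0,18],
    [0.0,-0.6,0,0,0,0,18],
    [0.1,-0.3,0,0,0,0,18],
  ],
)

```text
t: 19.08
eef_pos: [0.5354, 0.0468, 0.1028]
tool_rot: [1.0, -0.02, -0.0, 0.0]
wrist_force: [-3.3, -0.3, -2.6]
gripper_width: 0.0223
grip_force: 68.9
```

```bash
python3 cyc.py 35 59.5
```

```text
t19.23 feed 60.50 c 33.83 v -2.6 bias 2.64 d 1.1 gap 0.8 innov -1.35 0.44 z 0.1028 F [-2.5  0.1 -1.6] [([60.5, 69.0], 25), ([60.9, -1.1], 24)] used 1
rows [[-0.4, -1.3], [-0.2, -1.1], [-0.2, -0.7], [0.0, -0.3], [-0.1, 0.1], [0.0, 0.2], [0.0, 0.3], [-0.1, 0.3]]
pred c [33.1 33.4 34.  34.5 34.9 35. ] d [-1.4 -0.9 -0.4 -0.1  0. ] fs [59.5 59.5]
```

Call:
arm_command(
  commands=[
    [0,-1.3,0,0,0,0,18],
    [0,-1.1,0,0,0,0,18],
    [0,-0.7,0,0,0,0,18],
    [0,-0.3,0,0,0,0,18],
    [0,0.1,0,0,0,0,18],
    [0.0,0.2,0,0,0,0,18],
    [0.0,0.3,0,0,0,0,18],
    [0,0.3,0,0,0,0,18],
  ],
)

```text
t: 19.9
eef_pos: [0.5354, 0.0445, 0.1028]
tool_rot: [1.0, -0.02, -0.0, -0.0]
wrist_force: [-2.3, 0.1, -1.8]
gripper_width: 0.0229
grip_force: 68.9
```

```bash
python3 cyc.py 35 59.5
```

```text
t20.05 feed 60.41 c 35.07 v 5.2 bias 2.55 d -2.6 gap 0.7 innov 1.10 -0.05 z 0.1028 F [-3.2  0.7 -2.5] [([60.4, 70.1], 25), ([61.0, -0.9], 23)] used 1
rows [[-0.4, 2.1], [-0.3, 2.0], [-0.1, 1.4], [-0.1, 0.6], [0.0, 0.2], [-0.1, -0.1], [0.0, -0.2], [0.0, -0.3]]
pred c [36.9 36.9 36.2 35.7 35.1 35. ] d [ 1.7  1.2  0.5  0.2 -0. ] fs [59.5 59.5]
```

Call:
arm_command(
  commands=[
    [0,2.1,0,0,0,0,18],
    [0,2.0,0,0,0,0,18],
    [0,1.4,0,0,0,0,18],
    [0,0.6,0,0,0,0,18],
    [0,0.2,0,0,0,0,18],
    [0.0,-0.1,0,0,0,0,18],
    [0.0,-0.2,0,0,0,0,18],
    [0,-0.3,0,0,0,0,18],
  ],
)

```text
t: 20.72
eef_pos: [0.5354, 0.0501, 0.1028]
tool_rot: [1.0, -0.02, -0.0, -0.0]
wrist_force: [-3.8, 0.2, -2.7]
gripper_width: 0.0228
grip_force: 68.9
```

```bash
python3 cyc.py 35 59.5
```

```text
t20.87 feed 60.43 c 35.65 v -3.7 bias 2.61 d 2.4 gap 0.7 innov -0.90 0.10 z 0.1028 F [-3.5  0.4 -2.1] [([60.4, 70.7], 23), ([60.9, -0.4], 24)] used 1
rows [[-0.4, -1.5], [-0.2, -1.6], [-0.1, -1.0], [-0.1, -0.6], [0.0, -0.3], [0.0, 0.0], [-0.1, 0.1], [0.0, 0.1]]
pred c [34.2 34.  34.3 34.6 34.9 35. ] d [-0.9 -0.8 -0.4 -0.1  0. ] fs [59.5 59.5]
```

Call:
arm_command(
  commands=[
    [0,-1.5,0,0,0,0,18],
    [0,-1.6,0,0,0,0,18],
    [0,-1.0,0,0,0,0,18],
    [0,-0.6,0,0,0,0,18],
    [0,-0.3,0,0,0,0,18],
    [0.0,0,0,0,0,0,18],
    [0.0,0.1,0,0,0,0,18],
    [0,0.1,0,0,0,0,18],
  ],
)

```text
t: 21.53
eef_pos: [0.5354, 0.0454, 0.1028]
tool_rot: [1.0, -0.02, 0.0, -0.0]
wrist_force: [-3.0, -1.2, -2.0]
gripper_width: 0.0227
grip_force: 68.9
```

```bash
python3 cyc.py 33 0
```

```text
t21.68 feed 60.39 c 35.12 v 1.7 bias 2.58 d -1.8 gap 0.7 innov 1.13 -0.15 z 0.1028 F [-2.5 -0.4 -2.2] [([60.4, 70.1], 25), ([60.9, -0.9], 23)] used 1
rows [[-0.8, 1.6], [-1.6, 1.5], [-2.4, 0.8], [-3.0, 0.3], [-3.0, -0.2], [-2.4, -0.3], [-1.6, -0.5], [-0.8, -0.4]]
pred c [35.7 35.1 34.3 33.6 33.1 33. ] d [ 1.9  1.2  0.5  0.2 -0. ] fs [44.8 27. ]
```

Call:
arm_command(
  commands=[
    [-0.8,1.6,0,0,0,0,18],
    [-1.6,1.5,0,0,0,0,18],
    [-2.4,0.8,0,0,0,0,18],
    [-3.0,0.3,0,0,0,0,18],
    [-3.0,-0.2,0,0,0,0,18],
    [-2.4,-0.3,0,0,0,0,18],
    [-1.6,-0.5,0,0,0,0,18],
    [-0.8,-0.4,0,0,0,0,18],
  ],
)

```text
t: 22.35
eef_pos: [0.5193, 0.0481, 0.1028]
tool_rot: [1.0, -0.02, -0.0, 0.0]
wrist_force: [-3.0, -0.4, -1.9]
gripper_width: 0.0225
grip_force: 68.9
```

```bash
python3 cyc.py 30 0
```

```text
t22.50 feed 43.62 c 35.02 v -3.8 bias 2.63 d 1.1 gap -0.3 innov 0.30 -0.18 z 0.1029 F [-2.8  0.3 -3.4] [([43.6, 70.0], 25), ([41.7, 0.3], 20)] used 1
rows [[-0.8, 0.1], [-1.6, -0.2], [-2.4, -0.4], [-3.0, -0.6], [-3.0, -0.6], [-2.4, -0.7], [-1.6, -0.6], [-0.8, -0.5]]
pred c [33.5 32.  31.  30.4 30.  30. ] d [ 1.7  0.8  0.2  0.  -0. ] fs [28.  10.2]
```

Call:
arm_command(
  commands=[
    [-0.8,0.1,0,0,0,0,18],
    [-1.6,-0.2,0,0,0,0,18],
    [-2.4,-0.4,0,0,0,0,18],
    [-3.0,-0.6,0,0,0,0,18],
    [-3.0,-0.6,0,0,0,0,18],
    [-2.4,-0.7,0,0,0,0,18],
    [-1.6,-0.6,0,0,0,0,18],
    [-0.8,-0.5,0,0,0,0,18],
  ],
)

```text
t: 23.17
eef_pos: [0.5037, 0.0446, 0.1029]
tool_rot: [1.0, -0.02, -0.0, 0.0]
wrist_force: [-2.6, -0.0, -1.5]
gripper_width: 0.0226
grip_force: 68.9
```

```bash
python3 cyc.py 28 0
```

```text
t23.32 feed 28.71 c 33.40 v -1.1 bias 2.56 d -0.6 gap 0.4 innov 1.53 -0.11 z 0.1029 F [-2.2 -0.8 -1.6] [([28.9, 68.5], 24), ([28.5, -1.7], 30)] used 2
rows [[-0.8, 1.5], [-1.6, 1.1], [-2.4, 0.5], [-3.0, -0.2], [-3.0, -0.5], [-2.4, -0.7], [-1.6, -0.8], [-0.8, -0.7]]
pred c [32.8 31.4 30.  29.  28.2 28. ] d [ 3.   1.7  0.8  0.3 -0. ] fs [13.1  0.5]
```

Call:
arm_command(
  commands=[
    [-0.8,1.5,0,0,0,0,18],
    [-1.6,1.1,0,0,0,0,18],
    [-2.4,0.5,0,0,0,0,18],
    [-3.0,-0.2,0,0,0,0,18],
    [-3.0,-0.5,0,0,0,0,18],
    [-2.4,-0.7,0,0,0,0,18],
    [-1.6,-0.8,0,0,0,0,18],
    [-0.8,-0.7,0,0,0,0,18],
  ],
)

```text
t: 23.98
eef_pos: [0.4881, 0.0447, 0.1028]
tool_rot: [1.0, -0.02, -0.0, 0.0]
wrist_force: [-2.9, 0.4, -1.5]
gripper_width: 0.0226
grip_force: 69.0
```

```bash
python3 cyc.py 30 1.5 8 2
```

```text
t24.13 feed 12.84 c 32.60 v -3.6 bias 2.54 d 0.4 gap 0.2 innov 1.67 -0.24 z 0.1029 F [-2.3 -0.4 -1. ] [([12.8, 67.5], 28), ([12.9, -2.4], 31)] used 2
rows [[-0.8, -0.1], [-1.6, -0.3], [-2.0, -0.3], [-2.0, -0.4], [-2.0, -0.3], [-1.1, -0.3], [-0.8, -0.3], [-0.4, -0.2]]
pred c [31.5 30.8 30.4 30.1 30.  30. ] d [ 0.6  0.2  0.1  0.  -0. ] fs [2.1 1.5]
```

Call:
arm_command(
  commands=[
    [-0.8,-0.1,0,0,0,0,18],
    [-1.6,-0.3,0,0,0,0,18],
    [-2.0,-0.3,0,0,0,0,18],
    [-2.0,-0.4,0,0,0,0,18],
    [-2.0,-0.3,0,0,0,0,18],
    [-1.1,-0.3,0,0,0,0,18],
    [-0.8,-0.3,0,0,0,0,18],
    [-0.4,-0.2,0,0,0,0,18],
  ],
)

```text
t: 24.8
eef_pos: [0.4777, 0.0426, 0.1029]
tool_rot: [1.0, -0.02, -0.0, 0.0]
wrist_force: [-2.7, -0.1, -1.7]
gripper_width: 0.023
grip_force: 69.0
```

```bash
python3 cyc.py 30 -1.5 8 1
```

```text
t24.95 feed 2.73 c 31.52 v 0.3 bias 2.48 d -0.5 gap 0.6 innov 0.75 0.06 z 0.1028 F [-1.9  0.2 -1.3] [([2.9, 66.6], 28), ([2.6, -3.6], 30)] used 2
rows [[-0.8, 0.6], [-1.0, 0.6], [-1.0, 0.3], [-0.6, 0.0], [-0.3, -0.1], [-0.2, -0.1], [-0.2, -0.2], [0.0, -0.3]]
pred c [31.6 31.2 30.8 30.4 30.1 30. ] d [1.  0.7 0.3 0.1 0. ] fs [-1.4 -1.5]
```

Call:
arm_command(
  commands=[
    [-0.3,0.6,0,0,0,0,18],
    [-0.4,0.4,0,0,0,0,18],
    [-0.4,0.2,0,0,0,0,18],
    [-0.4,0,0,0,0,0,18],
    [-0.4,-0.1,0,0,0,0,18],
    [-0.4,-0.1,0,0,0,0,18],
    [-0.3,-0.1,0,0,0,0,18],
    [-0.3,-0.1,0,0,0,0,18],
  ],
)

```text
t: 25.62
eef_pos: [0.4753, 0.0434, 0.1029]
tool_rot: [1.0, -0.02, 0.0, -0.0]
wrist_force: [-1.2, 0.5, -1.1]
gripper_width: 0.0226
grip_force: 68.9
```

Call:
arm_command(
  commands=[
    [-0.3,0,0,0,0,0,18],
    [-0.3,0,0,0,0,0,18],
    [-0.5,0,0,0,0,0,18],
    [-0.8,0,0,0,0,0,18],
    [-1.5,0,0,0,0,0,18],
    [-3,0,0,0,0,0,18],
    [-5,0,0,0,0,0,18],
    [-5,0,0,0,0,0,18],
  ],
)

```text
t: 26.28
eef_pos: [0.458, 0.0434, 0.1028]
tool_rot: [1.0, -0.02, -0.0, -0.0]
wrist_force: [0.2, 0.0, -2.8]
gripper_width: 0.0226
grip_force: 69.0
```

Call:
arm_command(
  commands=[
    [-8,0,2,0,0,0,18],
    [-8,0,8,0,0,0,18],
    [-5,0,14,0,0,0,18],
    [0,0,16,0,0,0,18],
    [0,0,16,0,0,0,18],
    [0,0,14,0,0,0,18],
    [0,0,8,0,0,0,18],
    [0,0,2,0,0,0,18],
  ],
)

```text
t: 26.95
eef_pos: [0.438, 0.0435, 0.1845]
tool_rot: [1.0, -0.02, 0.001, -0.0]
wrist_force: [0.8, 0.4, -1.3]
gripper_width: 0.0227
grip_force: 69.0
```

Call:
arm_command(
  commands=[
    [0,0,0,0,0,0,18],
    [0,0,0,0,0,0,18],
    [0,0,0,0,0,0,18],
    [0,0,0,0,0,0,18],
    [0,0,0,0,0,0,18],
    [0,0,0,0,0,0,18],
    [0,0,0,0,0,0,18],
    [0,0,0,0,0,0,18],
  ],
)

```text
t: 27.62
eef_pos: [0.4375, 0.0434, 0.1827]
tool_rot: [1.0, -0.02, -0.0, 0.0]
wrist_force: [-1.3, -0.3, -0.7]
gripper_width: 0.0226
grip_force: 69.0
```

```bash
python3 - <<'E'
from h import *
from ctl import tob
for i in range(4):
    f=grab_frame("top")
    if i%3==0: print(sense()["t"],[tob(onz("top",c[:2],.062)[:2]).round(2) for c in chips(f)])
E
```

```text
27.6667 [array([ 0.61, 66.66]), array([ 0.1 , -3.63])]
27.8167 [array([ 0.62, 66.69]), array([ 0.11, -3.62])]
```

The stage is at rest on its front stop, and the pusher is held clear above it.

```bash
python3 -c "
from plant import *
print(job_done())"
```

```text
the job is handed in; nothing more can be done
None
```

Handed in at about 28 s: by my camera tracking the square chip and then the round chip each stayed under the loupe for over 3 s, wrist-force readings while the ball was on the rim stayed under 6 N, and the stage is at rest on its front stop with the pusher held clear above it.

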